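Set up a pressed herb brick at the imaging unit

TASK

Take a picture of the long side of the pressed herb brick with the imaging unit on the counter. First raise the unit's stiff lamp lid, which has a tab at its front, until it stands open at 60 degrees from shut, in line with the sloping brass bar beside it; then turn the brick so that, lying flat, one long side sits flush against the unit's front face, centred on the camera window; then press the picture key fully down and let it come back up. Leave the tray, the jar and the brass weight where they are.

Things in the scene. Friction and masses are not known exactly. Their poses are not given: they have to be found in the camera images.
- unit: White low imaging unit, fixed, 200 (x) x 340 (y) x 60 high. Origin on the counter under the lid's middle; x points from front face to hinge. Spans x -100..100, y -220..+120. The upright front face has a black camera window, 130 wide, centred on y = 0. At y = +125 a fixed brass bar 130 long slopes up from the hinge line towards the front at 60 degrees.
- sill (a point): Foot of the unit's front face on the counter, at the middle of the camera window. Axes as the unit: x into the unit, y along the front face. A brick flush and centred has its origin at x = -30 mm, y = 0 here.
- lid_hinge (a point): Middle of the lid's hinge line, at unit x = +100, y = 0, 62 mm above the counter. The hinge line runs along the unit's y, in the plane of the lid's underside.
- lid (a joint): Lid angle in rad: 0 shut (level), grows as the front edge rises, 1.047 at 60 degrees, stop at 1.75. Grey plate 200 long x 230 wide x 12 thick, 0.3 to 0.55 kg, white lamp panel on its underside. A friction hinge (0.9 N m) keeps it at any angle; lifting at the tab takes 4 to 8 N. It may start slightly ajar.
- tab_edge (a point): Middle of the lower front edge of the aluminium lid tab: 228 mm from the hinge line, in the plane of the lid's underside (62 mm above the counter when shut). The tab is 90 wide, 10 thick, sticks out 28 mm beyond the lid and the unit's front, free space under it. Axes turn with the lid: x towards the hinge, z out of the lid's top.
- brick: Loose brown pressed herb brick 150 long (its x) x 60 wide (y) x 42 high, 0.3 to 0.65 kg; sliding it takes 2 to 9 N. Origin at the centre of its underside. Lies flat on the counter with an end towards the unit. Either long side may face the unit.
- key_top (a point): Middle of the top face of the grey picture key, 45 x 55 mm, on the unit's top at unit x = -65, y = -168, beside the lid; 76 mm above the counter when up.
- key (a joint): Key travel in m: 0 up, 0.006 fully down; a spring brings it back. About 3 N to start, 6 N fully down.
- tray: Bystander: open wooden tray 100 (x) x 130 (y) x 26 high, loose; origin at the centre of its underside. It stands in front of one side of the unit, the brick in front of the other.
- jar: Bystander: white jar 72 across, 85 high, loose, off to the left; origin at the centre of its underside.
- weight: Bystander: brass weight 60 across, 76 high, loose, off to the right; origin at the centre of its underside.
Not all that is in view belongs to the job. Several things have the shape of the brick; the one meant has the colours described above.

How it is judged:
By the outcome, as a careful person would: the job done as asked, in the order asked, and still so for the second after the job is handed in, with the robot touching nothing.
It also fails if it takes over 72 s, if anything falls off the work surface, if the arm or the gripper's body presses on something with over 40 N, if the wrist force passes 120 N, or if a joint passes its speed limit or range.

ROBOT

A 6-joint arm with a two-finger parallel gripper is mounted at the origin on the work surface. World frame = base frame: x ahead of the robot, y to its left, z up, the work surface at z = 0. Lengths are in m, angles in rad, forces in N, time in s.
With the tool pointing down it reaches from about 0.35 to 0.975 m from the base axis. Payload 4.9 kg.
Tool frame: the origin (TCP) lies at the very end of the fingers, on their centre line; the grasp point (between the pads) lies ctrl.hold_point_z behind it (ctrl.hold_point_z is the distance from the TCP to the grasp point, in m); z points along the fingers, y is the line along which they close (so a half turn about z gives the same grasp; the last joint's range is limited). The gripper opens to 85 mm and grips with 20 to 120 N. Pads are 22 mm wide; open, the fingers measure 114 mm over their backs; the gripper's body (76 mm by 85 mm) begins 54 mm behind the grasp point. The pads swing forward as they close: fully open they stand 13 mm farther back than shut.
Start: joints at [-1.428, 0.053, 1.613, -0, 1.476, -0.119], TCP at [0.162, -0.604, 0.197] pointing down, gripper open.
Joint ranges: [-3.01, 3.01], [-1.01, 2.22], [0.06, 2.58], [-1.02, 4.17], [0.09, 2.62], [-3.14, 3.14]. Speed limits (rad/s): [2.57, 2.57, 3.14, 3.14, 3.14, 3.14].

INTERFACE

Orientations are given as a rotation vector (axis times angle).
In Python, from station import ctrl gives the robot as it stands. The module is installed in compiled form; this text tells all that it offers.
- The arm moves only by the tool jog_arm, never from a script. Its argument "deltas" is a list of rows, each a list of 3 entries, a list of its own where there are three numbers: the closure, from -1 (fully open) to 1 (shut), then the shift along the world's x, y, z scaled (see below), then the turn, a rotation vector about the world's x, y, z scaled (see below). A call has 1 to 12 rows; each row is the pose to reach, as a shift and turn from the pose commanded when the call began, turning the shorter way round; what a row does not reach only later rows make up. The controller multiplies each number of a shift by 0.4 m and each number of a turn by 180 degrees. A row lasts 1/12 s, in which the tool goes at most 41.7 mm and 7.16 degrees, less where a joint would pass 70% of its speed; a pose out of reach is approached as far as the arm can. A call with a number of a shift or a turn outside -1 to 1 is refused whole. A call with a gripper value outside its range is refused whole. The fingers move at their own pace and stop on an object; "squeeze" is the grip in N (left out, the last holds). Time passes only in rows, so rows that repeat a pose let the fingers close. It gives the time, the measured TCP pose, the force, the opening and the grip force at its end, in the units of the state.
- ctrl.get_obs(): the state, without advancing time (a new reading comes with each control period).
- ctrl.get_image(name): name is "side" or "top" or "wrist"; returns the picture (384x512x3 uint8, red, green, blue); there is no depth.
- ctrl.get_calibration(name): a dict with "K" (3x3 intrinsics, pixels), "extrinsics" (4x4, takes a point from world to camera coordinates). Camera axes: x right, y down, z forward; pixel columns grow to the right and rows downward; lengths in m; the calibration is good to about 2 mm. A picture is of the moment at which its call begins: read the wrist's pose just before it. get_calibration takes no time and is no camera call; for the wrist camera it gives the pose at the moment of the call.
- ctrl.finish_job(): hands the job in; it is judged then, once.
The state is a dict: "t": time; "q": joint angles; "dq": joint speeds; "effort": joint torques, N m; "tool_pos": TCP position; "tool_rot": TCP orientation; "contact_force": force on the tool from outside, world axes, zero at the start; "wrist_torque": the same for the moment, N m; "opening": finger opening in m; "grip_force": force on a finger pad.
Only numpy, scipy, OpenCV 4.12 (cv2) and the standard library are available. Lean on these libraries where they do the work, as an engineer would, in place of code of your own. Each camera call takes 0.05 s, during which the arm holds its last target. There are 200 camera calls.

## Working session

There is one attempt and no reset: what is moved stays moved. The work goes in short steps, Python scripts to look and compute and a tool call to move; the robot and the scene stay as the last step left them, time stands still between calls to the robot, and variables do not carry over. Pictures are saved under pics/ and viewed, at most 10 in all, crops included, and the job is handed in when it is done.

Besides the shell and the picture viewer there is one more tool, called after ">>>" as name(argument=value, ...) on one line, values as JSON. jog_arm: Moves the arm, as the interface text tells. Its arguments: {"type":"object","properties":{"deltas":{"type":"array","items":{"type":"array"}},"squeeze":{"type":"number"}},"required":["deltas"]}

```bash
mkdir -p pics; python3 - <<'E'
from station import ctrl
import cv2
for n in ("top","side"):
    im=ctrl.get_image(n); cv2.imwrite(f"pics/{n}0.png",im[:,:,::-1])
    c=ctrl.get_calibration(n); print(n,c["K"].tolist(),c["extrinsics"].round(4).tolist())
o=ctrl.get_obs(); print(o["t"],o["tool_pos"],o["tool_rot"],o["opening"],ctrl.hold_point_z)
E
```

```text
top [[484.39028276974113, 0.0, 251.46791240838803], [0.0, 484.39028276974113, 191.96927713449676], [0.0, 0.0, 1.0]] [[-0.0198, -0.9998, 0.0019, -0.0348], [-0.9849, 0.0192, -0.1719, 0.6162], [0.1719, -0.0053, -0.9851, 1.9234], [0.0, 0.0, 0.0, 1.0]]
side [[436.91948291259814, 0.0, 257.8835927778066], [0.0, 436.91948291259814, 195.2092597785985], [0.0, 0.0, 1.0]] [[0.9866, -0.1631, -0.0092, -0.59], [-0.1301, -0.7501, -0.6484, 0.0832], [0.0989, 0.6409, -0.7612, 1.7674], [0.0, 0.0, 0.0, 1.0]]
0.1 [ 0.16168269 -0.60305505  0.19598224] [-3.11281818e+00 -4.09844132e-01  2.60867864e-05] 0.0855043006546247 0.0187
```

View pics/top0.png

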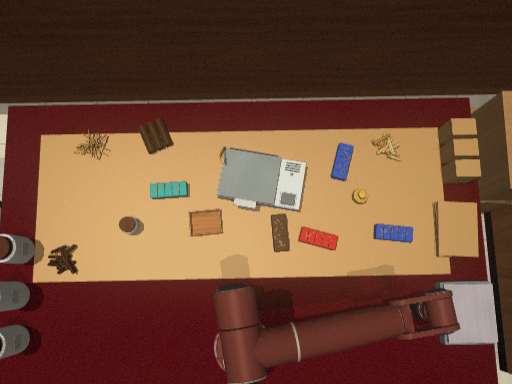

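View pics/side0.png

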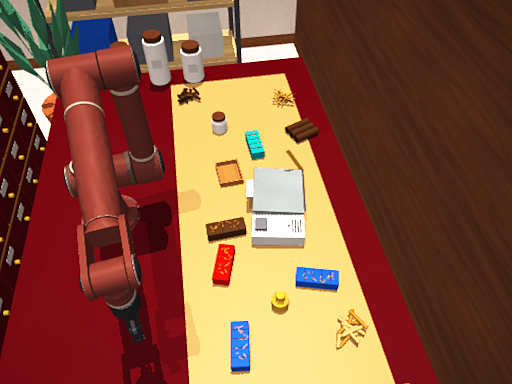

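The top view shows the unit near (262,180), with its tab at (245,203), key at (288,198) and brass bar at (224,155). The brown brick is at (280,233), the tray at (206,222), the jar at (129,225) and the weight at (360,196). The side view agrees. I'll enlarge both to pick corners.

```bash
python3 - <<'E'
import cv2
a=cv2.imread("pics/top0.png")[140:260,180:330]; cv2.imwrite("pics/topc.png",cv2.resize(a,None,fx=5,fy=5,interpolation=cv2.INTER_CUBIC))
b=cv2.imread("pics/side0.png")[140:290,195:325]; cv2.imwrite("pics/sidec.png",cv2.resize(b,None,fx=4,fy=4,interpolation=cv2.INTER_CUBIC))
E
```

```text
(no output)
```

View pics/topc.png

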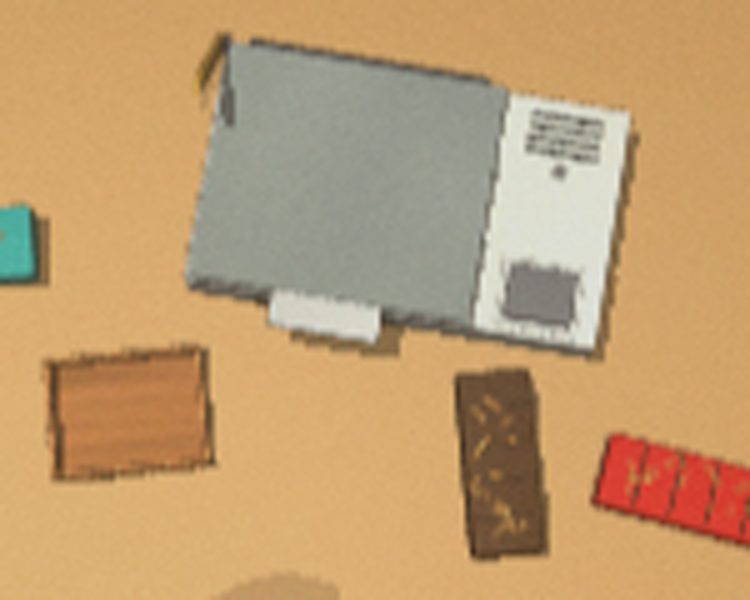

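View pics/sidec.png

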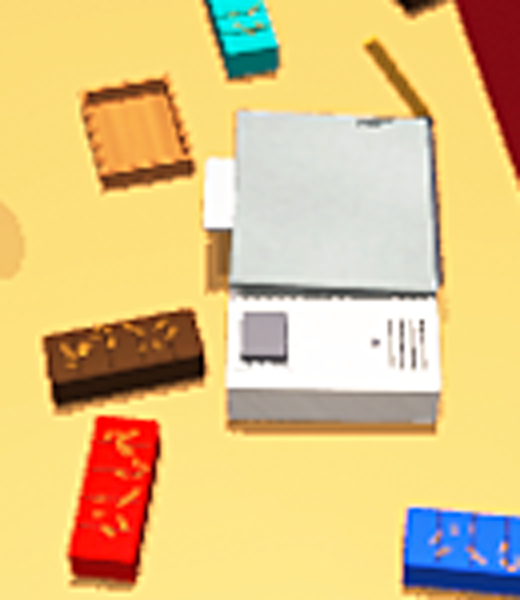

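The enlarged views show the unit's corners, the key, tab and lid, and the brick, with its top face at about (457,375), (528,369), (547,553) and (473,558) in the top crop. The lid may be slightly ajar. I'll fit the poses from these points in both views.

```bash
cat > fit.py <<'E'
from station import ctrl
import numpy as np
from scipy.optimize import least_squares
C={n:ctrl.get_calibration(n) for n in("top","side")}
def proj(n,P):
    c=C[n];P=np.atleast_2d(P);q=(c["extrinsics"][:3,:3]@P.T).T+c["extrinsics"][:3,3];q=q@c["K"].T
    return q[:,:2]/q[:,2:]
def T(p,L):
    L=np.array(L,float)/1000;c,s=np.cos(p[2]),np.sin(p[2])
    return np.c_[p[0]+c*L[:,0]-s*L[:,1],p[1]+s*L[:,0]+c*L[:,1],L[:,2]]
def lidpt(d,y,h,a): # d from hinge, h above underside plane
    return [100-d*np.cos(a)-h*np.sin(a),y,62+d*np.sin(a)+h*np.cos(a)]
E
python3 - <<'E'
from fit import *
t=lambda *p:np.array(p)/5+[180,140]
s=lambda *p:np.array(p)/4+[195,140]
U={"top":(t([632,112],[598,348],[541,293]),[[100,-220,60],[-100,-220,60],[-65,-168,76]]),
 "side":(s([228,388],[438,390],[228,424],[437,430],[265,337]),[[-100,-220,60],[100,-220,60],[-100,-220,0],[100,-220,0],[-65,-168,76]])}
Lp={"top":(t([507,90],[188,278],[268,323],[378,342]),[(0,-115,12),(200,115,12),(228,45,10),(228,-45,10)]),
 "side":(s([238,110],[232,285],[205,158],[203,228]),[(200,115,12),(200,-115,12),(228,45,10),(228,-45,10)])}
def f(p):
    r=[]
    for n in U:
        r.append(proj(n,T(p,U[n][1]))-U[n][0])
        r.append(proj(n,T(p,[lidpt(*l,p[3]) for l in Lp[n][1]]))-Lp[n][0])
    return np.concatenate(r).ravel()
r=least_squares(f,[.6,0,0,.02],loss="soft_l1",x_scale=[.1,.1,.1,.1]);print("unit",r.x.round(4));print(f(r.x).reshape(-1,2).round(1).tolist())
B={"top":(t([457,375],[528,369],[547,553],[473,558]),[[75,30,42],[75,-30,42],[-75,-30,42],[-75,30,42]]),
 "side":(s([43,338],[190,310],[203,352],[55,380],[58,405],[205,376]),[[-75,30,42],[75,30,42],[75,-30,42],[-75,-30,42],[-75,-30,0],[75,-30,0]])}
g=lambda p:np.concatenate([proj(n,T(p,B[n][1]))-B[n][0] for n in B]).ravel()
b=least_squares(g,[.45,-.1,0.1],loss="soft_l1");print("brick",b.x.round(4));print(g(b.x).reshape(-1,2).round(1).tolist())
Tr=t([45,362],[205,348],[215,465],[55,480])
h=lambda p:(proj("top",T(p,[[50,65,26],[50,-65,26],[-50,-65,26],[-50,65,26]]))-Tr).ravel()
w=least_squares(h,[.45,.1,.1]);print("tray",w.x.round(4),h(w.x).round(1))
print("pts",T(r.x,[[-100,0,0],[-130,0,0],lidpt(228,0,0,r.x[3]),[-65,-168,76],lidpt(228,0,0,1.047),lidpt(0,0,0,0)]).round(4).tolist())
E
```

```text
unit [ 0.6754 -0.0424 -0.1887  0.0458]
[[0.5, 0.2], [-0.0, 0.5], [0.3, 0.3], [0.5, -0.3], [0.0, -0.1], [-0.0, 0.6], [0.2, 0.6], [-0.2, -0.2], [1.3, 0.1], [0.1, -0.1], [0.4, -0.8], [0.2, -1.1], [-0.2, -0.0], [-0.5, -0.5], [0.7, 0.4], [0.2, -0.2]]
brick [ 0.4477 -0.1594  0.0695]
[[-0.5, 0.0], [0.0, -0.1], [-0.0, 0.0], [-0.1, 0.4], [-0.4, -1.1], [0.9, -1.4], [1.0, 0.2], [-0.9, 0.8], [-0.6, 0.9], [0.8, 0.5]]
tray [0.4962 0.1415 0.075 ] [ 0.3 -0.3 -0.2 -0.4 -0.1  0.4  0.1  0.4]
pts [[0.5772, -0.0236, 0.0], [0.5477, -0.018, 0.0], [0.5499, -0.0184, 0.0724], [0.5801, -0.1952, 0.076], [0.6616, -0.0397, 0.2594], [0.7737, -0.0611, 0.062]]
```

```bash
cat > h.py <<'E'
from fit import *
from scipy.spatial.transform import Rotation as Ro
U=np.array([.6754,-.0424,-.1887])
def W(x,y,z): return T(U,[[x,y,z]])[0]          # unit mm -> world m
def ori(pitch,yaw=U[2]):  # deg below horizontal; tool x along yaw when down
    return Ro.from_euler("z",yaw)*Ro.from_euler("y",pitch-90,degrees=True)**1*Ro.from_matrix([[1,0,0],[0,-1,0],[0,0,-1]])
def go(p,R,o=None,base=None):
    o=o or ctrl.get_obs(); b=base or (o["tool_pos"],Ro.from_rotvec(o["tool_rot"]))
    print("shift",((np.array(p)-b[0])/.4).round(4).tolist(),"turn",((R*b[1].inv()).as_rotvec()/np.pi).round(4).tolist())
def hook(th,k=20,pitch=None,back=0,up=0): # TCP with tab edge on finger's upper face
    th=np.radians(th); p=np.radians(45+45*np.degrees(th)/60 if pitch is None else pitch)
    e=lidpt(228,0,0,th); d=np.array([np.cos(p),-np.sin(p)]); n=np.array([np.sin(p),np.cos(p)])
    q=np.array([e[0],e[2]])+k*d-11*n+[-back,up]
    return W(q[0],0,q[1]),ori(np.degrees(p))
E
python3 - <<'E'
from h import *
a=hook(2.6,back=70,up=-15); print(a[0],a[1].apply([0,0,1]),a[1].apply([0,1,0]))
go(a[0]+[0,0,.17],a[1]); print(hook(2.6)[0])
E
```

```text
[ 0.48665998 -0.00635592  0.0352186 ] [ 0.6705188  -0.12805038 -0.73075827] [-1.87582130e-01 -9.82248922e-01 -1.38777878e-17]
shift [0.8124, 1.4917, 0.0231] turn [0.0082, -0.2409, -0.1368]
[ 0.55541741 -0.01948667  0.0502186 ]
```

>>> jog_arm(deltas=[[1, [0.5, 0.9, 0.12], [0, 0, -0.1]], [1, [0.5, 0.9, 0.12], [0, 0, -0.1]], [1, [0.5, 0.9, 0.12], [0, 0, -0.1]], [1, [0.5, 0.9, 0.12], [0, 0, -0.1]], [1, [0.5, 0.9, 0.12], [0, 0, -0.1]], [1, [0.5, 0.9, 0.12], [0, 0, -0.1]], [1, [0.5, 0.9, 0.12], [0, 0, -0.1]], [1, [0.5, 0.9, 0.12], [0, 0, -0.1]], [1, [0.5, 0.9, 0.12], [0, 0, -0.1]], [1, [0.5, 0.9, 0.12], [0, 0, -0.1]], [1, [0.5, 0.9, 0.12], [0, 0, -0.1]], [1, [0.5, 0.9, 0.12], [0, 0, -0.1]]])

```text
t: 1.1
tool_pos: [0.3625, -0.2421, 0.2452]
tool_rot: [3.14, -0.075, 0.001]
contact_force: [-0.2, 0.1, -0.2]
opening: -0.0003
grip_force: 0.0
```

```bash
python3 - <<'E'
from h import *
a=hook(2.6,back=70,up=-15); go(a[0]+[0,0,.17],a[1])
E
```

```text
shift [0.3103, 0.5895, -0.1] turn [-0.028, -0.2376, -0.0427]
```

>>> jog_arm(deltas=[[1, [0.31, 0.59, -0.1], [-0.028, -0.238, -0.043]], [1, [0.31, 0.59, -0.1], [-0.028, -0.238, -0.043]], [1, [0.31, 0.59, -0.1], [-0.028, -0.238, -0.043]], [1, [0.31, 0.59, -0.1], [-0.028, -0.238, -0.043]], [1, [0.31, 0.59, -0.1], [-0.028, -0.238, -0.043]], [1, [0.31, 0.59, -0.1], [-0.028, -0.238, -0.043]], [1, [0.31, 0.59, -0.1], [-0.028, -0.238, -0.043]], [1, [0.31, 0.59, -0.1], [-0.028, -0.238, -0.043]], [1, [0.31, 0.59, -0.1], [-0.028, -0.238, -0.043]], [1, [0.31, 0.59, -0.1], [-0.028, -0.238, -0.043]], [1, [0.31, 0.59, -0.1], [-0.028, -0.238, -0.043]], [1, [0.31, 0.59, -0.1], [-0.028, -0.238, -0.043]]])

```text
t: 2.1
tool_pos: [0.4862, -0.0098, 0.2064]
tool_rot: [2.846, -0.282, 1.126]
contact_force: [0.8, 0.5, -0.5]
opening: -0.0001
grip_force: 0.0
```

```bash
python3 - <<'E'
from h import *
import cv2
a=hook(2.6,back=70,up=-15); go(a[0],a[1]); print(ctrl.get_obs()["q"])
b=hook(2.6,back=0,up=-15); go(b[0],b[1],base=a)
im=ctrl.get_image("side"); cv2.imwrite("pics/s1.png",cv2.resize(im[100:300,60:330,::-1],None,fx=2.8,fy=2.8))
E
```

```text
shift [0.0011, 0.0085, -0.4281] turn [-0.0011, 0.0008, 0.0024]
[-0.15815687 -0.95549949  2.44984242 -0.02964975  0.89450159  1.61985143]
shift [0.1719, -0.0328, 0.0] turn [0.0, 0.0, 0.0]
```

View pics/s1.png

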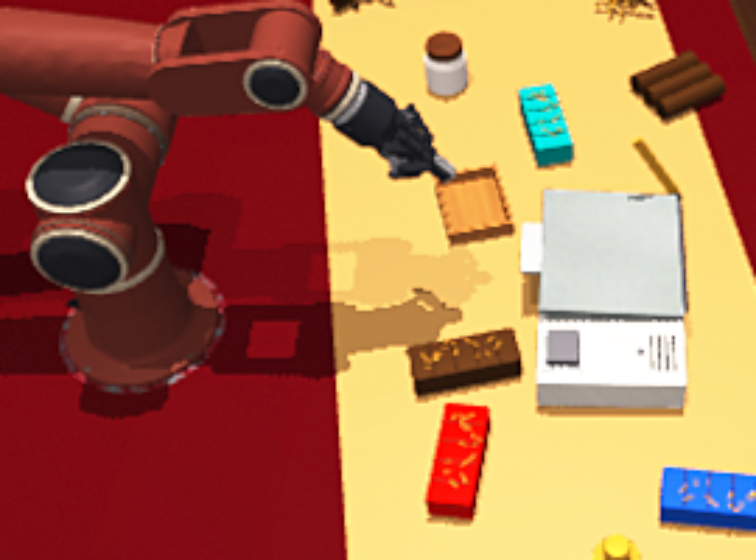

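The gripper tip is above the tray's near edge at about (450,175) in the crop, well up in the air, pitched about 45°, and everything ahead of the tab is clear. Next I go down and under the tab.

>>> jog_arm(deltas=[[1, [0, 0.008, -0.428], [0, 0, 0]], [1, [0, 0.008, -0.428], [0, 0, 0]], [1, [0, 0.008, -0.428], [0, 0, 0]], [1, [0, 0.008, -0.428], [0, 0, 0]], [1, [0, 0.008, -0.428], [0, 0, 0]], [1, [0, 0.008, -0.428], [0, 0, 0]], [1, [0, 0.008, -0.428], [0, 0, 0]], [1, [0.09, -0.01, -0.428], [0, 0, 0]], [1, [0.172, -0.025, -0.428], [0, 0, 0]], [1, [0.172, -0.025, -0.428], [0, 0, 0]], [1, [0.172, -0.025, -0.428], [0, 0, 0]]])

```text
t: 3.07
tool_pos: [0.5568, -0.0186, 0.0372]
tool_rot: [2.845, -0.279, 1.131]
contact_force: [-0.6, 0.3, -0.7]
opening: 0.0001
grip_force: 0.0
```

```bash
python3 - <<'E'
from h import *
a=hook(2.6,up=-15); go(*a); print(ctrl.get_obs()["q"])
o=ctrl.get_obs();b=(o["tool_pos"],Ro.from_rotvec(o["tool_rot"]))
for th in (2.6,5,8,12,16,20,25,30): go(*hook(th),base=b)
E
```

```text
shift [-0.0033, -0.0021, -0.0049] turn [-0.0011, 0.0017, 0.0015]
[-0.15307744 -0.37681923  2.43274422 -0.07593672  0.33076419  1.67502809]
shift [-0.0033, -0.0021, 0.0326] turn [-0.0011, 0.0017, 0.0015]
shift [-0.0035, -0.0021, 0.056] turn [0.0008, 0.0116, 0.0016]
shift [-0.0023, -0.0023, 0.0852] turn [0.0032, 0.0238, 0.0016]
shift [0.0015, -0.003, 0.1239] turn [0.0064, 0.0402, 0.0016]
shift [0.0081, -0.0043, 0.1622] turn [0.0096, 0.0566, 0.0017]
shift [0.0172, -0.006, 0.1999] turn [0.0127, 0.0729, 0.0017]
shift [0.0322, -0.0089, 0.2459] turn [0.0167, 0.0934, 0.0017]
shift [0.0511, -0.0125, 0.2903] turn [0.0206, 0.1138, 0.0018]
```

>>> jog_arm(deltas=[[1, [-0.003, -0.002, 0.015], [0, 0, 0]], [1, [-0.003, -0.002, 0.033], [0, 0.002, 0.001]], [1, [-0.003, -0.002, 0.044], [0, 0.006, 0.001]], [1, [-0.003, -0.002, 0.056], [0.001, 0.012, 0.001]], [1, [-0.003, -0.002, 0.07], [0.002, 0.018, 0.001]], [1, [-0.002, -0.002, 0.085], [0.003, 0.024, 0.001]], [1, [0, -0.003, 0.105], [0.005, 0.032, 0.001]], [1, [0.002, -0.003, 0.124], [0.006, 0.04, 0.001]], [1, [0.002, -0.003, 0.124], [0.006, 0.04, 0.001]]])

```text
t: 3.82
tool_pos: [0.5579, -0.0192, 0.0909]
tool_rot: [2.915, -0.276, 0.961]
contact_force: [0.7, 0.1, 1.5]
opening: 0.0
grip_force: 0.0
```

```bash
python3 - <<'E'
from h import *
o=ctrl.get_obs();b=(o["tool_pos"],Ro.from_rotvec(o["tool_rot"]))
for th in (12,16,20,24,28,32,36,40,44,48,52): go(*hook(th),base=b)
E
```

```text
shift [-0.0013, -0.0017, -0.0104] turn [0.0007, 0.0026, 0.0002]
shift [0.0052, -0.003, 0.0279] turn [0.0039, 0.019, 0.0001]
shift [0.0143, -0.0047, 0.0656] turn [0.007, 0.0354, 0.0001]
shift [0.026, -0.0069, 0.1026] turn [0.0101, 0.0517, 0.0001]
shift [0.0402, -0.0097, 0.1385] turn [0.0133, 0.0681, 0.0001]
shift [0.0569, -0.0128, 0.1733] turn [0.0164, 0.0845, 0.0001]
shift [0.0758, -0.0164, 0.2067] turn [0.0195, 0.1008, 0.0001]
shift [0.097, -0.0205, 0.2387] turn [0.0226, 0.1172, 0.0001]
shift [0.1203, -0.0249, 0.2691] turn [0.0258, 0.1336, 0.0001]
shift [0.1457, -0.0298, 0.2977] turn [0.0289, 0.1499, 0.0001]
shift [0.1729, -0.035, 0.3243] turn [0.032, 0.1663, 0.0001]
```

```bash
python3 - <<'E'
from h import *
import cv2
im=ctrl.get_image("side"); cv2.imwrite("pics/s2.png",cv2.resize(im[130:230,200:320,::-1],None,fx=5,fy=5,interpolation=cv2.INTER_CUBIC))
E
```

```text
(no output)
```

View pics/s2.png

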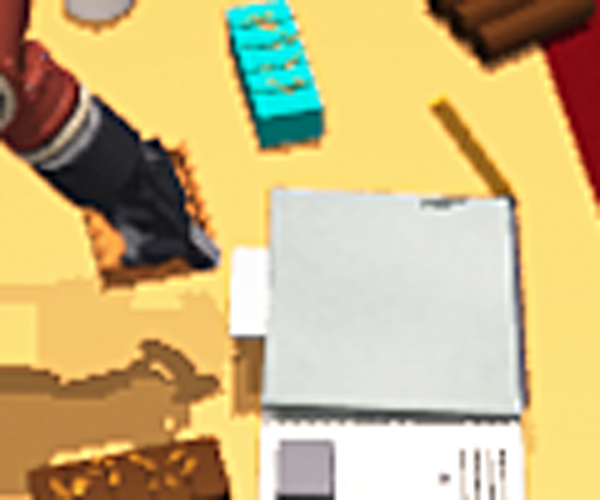

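The fingertip shows at about (215,262) in the crop, just in front of the tab at (232,250)-(265,335), and the lid has not moved. I'll compare the projected TCP with the picture.

```bash
python3 - <<'E'
from h import *
o=ctrl.get_obs(); R=Ro.from_rotvec(o["tool_rot"])
f=lambda P:((proj("side",P)-[200,130])*5).round(0).tolist()
print("tcp",o["tool_pos"],f(o["tool_pos"]),"axis",R.apply([0,0,1]), "axis pts",[f(o["tool_pos"]-R.apply([0,0,k])) for k in(.02,.05,.1)])
a=np.radians(2.6)
print("tab",[f(W(*lidpt(228,y,10,a))) for y in(45,0,-45)],[f(W(*lidpt(228,y,0,a))) for y in(45,0,-45)])
E
```

```text
tcp [ 0.5569217  -0.01903444  0.08883943] [[241.0, 285.0]] axis [ 0.5821138  -0.11215573 -0.8053351 ] axis pts [[[226.0, 272.0]], [[202.0, 251.0]], [[162.0, 215.0]]]
tab [[[235.0, 250.0]], [[232.0, 291.0]], [[230.0, 334.0]]] [[[236.0, 258.0]], [[233.0, 299.0]], [[231.0, 342.0]]]
```

```bash
python3 - <<'E'
from h import *
import cv2
p=np.array([.4862,-.0098,.2064]);R=Ro.from_rotvec([2.846,-.282,1.126])
for k in(0,.02,.03,.04): print("s1",((proj("side",p-R.apply([0,0,k]))-[60,100])*2.8).round())
o=ctrl.get_obs(); R=Ro.from_rotvec(o["tool_rot"]);print(o["tool_pos"],o["contact_force"],o["opening"])
for k in(0,.02,.03,.04): print("top",proj("top",o["tool_pos"]-R.apply([0,0,k])).round(1))
im=ctrl.get_image("top")[:,:,::-1]; cv2.imwrite("pics/t2.png",cv2.resize(im[140:260,180:330],None,fx=5,fy=5,interpolation=cv2.INTER_CUBIC))
E
```

```text
s1 [[472. 188.]]
s1 [[461. 180.]]
s1 [[456. 176.]]
s1 [[450. 172.]]
[ 0.5569217  -0.01903444  0.08883943] [1.0720118  0.7119404  0.81081567] -2.4640996691590514e-06
top [[244.8 205. ]]
top [[244.2 207.4]]
top [[244.  208.5]]
top [[243.7 209.7]]
```

View pics/t2.png

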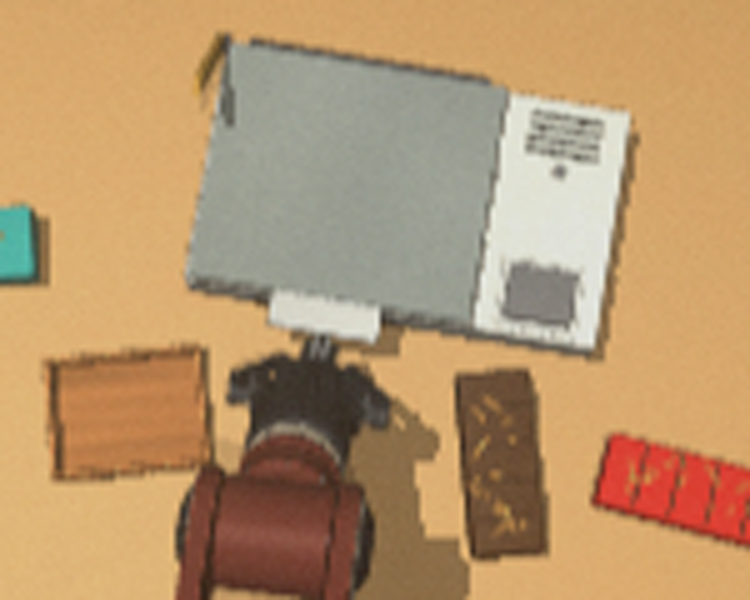

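In the top view the fingertip ends at about (318,338), right at the tab's front edge, about 25 mm short of the reported TCP. I'll triangulate it.

```bash
python3 - <<'E'
from h import *
o=ctrl.get_obs(); R=Ro.from_rotvec(o["tool_rot"])
f=lambda P:np.r_[proj("side",P)[0]-np.array([217,264])/5-[200,130],proj("top",P)[0]-np.array([318,338])/5-[180,140]]
r=least_squares(f,o["tool_pos"]);print(r.x,f(r.x).round(1),"offset in tool frame",R.inv().apply(r.x-o["tool_pos"]).round(4))
E
```

```text
[ 0.54091192 -0.01447112  0.11305698] [ 0.6 -0.1  0.   0.6] offset in tool frame [ 0.0031 -0.0015 -0.0304]
```

```bash
python3 - <<'E'
from h import *
o=ctrl.get_obs();b=(o["tool_pos"],Ro.from_rotvec(o["tool_rot"]))
for B,u in((70,40),(70,-10),(30,-10),(0,-10)):
    a=hook(2.6,k=46,back=B,up=u);print(a[0].round(3)); go(*a,base=b)
E
```

```text
[ 0.504 -0.01   0.071]
shift [-0.1292, 0.0229, -0.0386] turn [-0.0069, -0.0376, 0.0002]
[ 0.504 -0.01   0.021]
shift [-0.1292, 0.0229, -0.1636] turn [-0.0069, -0.0376, 0.0002]
[ 0.543 -0.017  0.021]
shift [-0.031, 0.0041, -0.1636] turn [-0.0069, -0.0376, 0.0002]
[ 0.573 -0.023  0.021]
shift [0.0427, -0.01, -0.1636] turn [-0.0069, -0.0376, 0.0002]
```

>>> jog_arm(deltas=[[1, [-0.1, 0.018, 0], [0, 0, 0]], [1, [-0.129, 0.023, -0.04], [-0.007, -0.038, 0]], [1, [-0.129, 0.023, -0.1], [-0.007, -0.038, 0]], [1, [-0.129, 0.023, -0.164], [-0.007, -0.038, 0]], [1, [-0.129, 0.023, -0.164], [-0.007, -0.038, 0]], [1, [-0.08, 0.014, -0.164], [-0.007, -0.038, 0]], [1, [-0.031, 0.004, -0.164], [-0.007, -0.038, 0]], [1, [0.01, -0.003, -0.164], [-0.007, -0.038, 0]], [1, [0.03, -0.007, -0.164], [-0.007, -0.038, 0]], [1, [0.043, -0.01, -0.164], [-0.007, -0.038, 0]], [1, [0.043, -0.01, -0.164], [-0.007, -0.038, 0]]])

```text
t: 4.83
tool_pos: [0.5739, -0.0232, 0.0194]
tool_rot: [2.848, -0.271, 1.118]
contact_force: [0.5, -0.4, -0.1]
opening: -0.0002
grip_force: 0.0
```

```bash
python3 - <<'E'
from h import *
o=ctrl.get_obs();b=(o["tool_pos"],Ro.from_rotvec(o["tool_rot"]))
print(o["tool_pos"],o["contact_force"],o["q"])
for th in (2.6,5,8,12,16,20,25,30): go(*hook(th,k=46),base=b)
E
```

```text
[ 0.57389781 -0.02321843  0.01943774] [ 0.46556304 -0.37225391 -0.07682354] [-0.15797075 -0.26924721  2.38860461 -0.0804413   0.27507853  1.67143012]
shift [-0.0026, 0.001, 0.0295] turn [-0.0001, -0.001, 0.0004]
shift [-0.0043, 0.0013, 0.0515] turn [0.0018, 0.0088, 0.0004]
shift [-0.005, 0.0015, 0.0791] turn [0.0041, 0.0211, 0.0004]
shift [-0.0038, 0.0012, 0.1157] turn [0.0072, 0.0375, 0.0004]
shift [-0.0, 0.0005, 0.1521] turn [0.0104, 0.0539, 0.0004]
shift [0.0063, -0.0007, 0.188] turn [0.0135, 0.0702, 0.0003]
shift [0.0176, -0.0029, 0.232] turn [0.0174, 0.0907, 0.0003]
shift [0.0327, -0.0057, 0.2746] turn [0.0214, 0.1111, 0.0003]
```

>>> jog_arm(deltas=[[1, [-0.003, 0.001, 0.015], [0, 0, 0]], [1, [-0.003, 0.001, 0.03], [0, 0, 0]], [1, [-0.004, 0.001, 0.041], [0.001, 0.004, 0]], [1, [-0.004, 0.001, 0.052], [0.002, 0.009, 0]], [1, [-0.005, 0.001, 0.065], [0.003, 0.015, 0]], [1, [-0.005, 0.001, 0.079], [0.004, 0.021, 0]], [1, [-0.005, 0.001, 0.097], [0.006, 0.03, 0]], [1, [-0.004, 0.001, 0.116], [0.007, 0.037, 0]], [1, [-0.004, 0.001, 0.116], [0.007, 0.037, 0]]])

```text
t: 5.58
tool_pos: [0.5673, -0.0217, 0.0624]
tool_rot: [2.925, -0.277, 0.935]
contact_force: [-9.9, 1.0, 0.6]
opening: -0.0002
grip_force: 3.7
```

```bash
cat > lid.py <<'E'
import cv2
from h import *
a=cv2.imread("pics/side0.png")
def look():
    im=ctrl.get_image("side")[:,:,::-1]; 
    return im
def tipfit(im,th): # overlay predicted lid outline error via view
    pts=[lidpt(d,y,12,np.radians(th)) for d,y in((0,115),(200,115),(200,-115),(0,-115))]
    return proj("side",T(U,pts))
E
python3 - <<'E'
from lid import *
o=ctrl.get_obs(); print(o["tool_pos"],o["contact_force"])
im=look(); c=cv2.resize(im[130:230,200:320],None,fx=5,fy=5,interpolation=cv2.INTER_CUBIC)
for th in(2.6,12):
    q=((tipfit(im,th)-[200,130])*5).astype(int); cv2.polylines(c,[q],True,(0,0,255) if th>5 else (0,255,0),1)
cv2.imwrite("pics/s3.png",c)
E
```

```text
[ 0.56730849 -0.02170876  0.06235227] [-9.89763303  0.97983168  0.64468395]
```

View pics/s3.png

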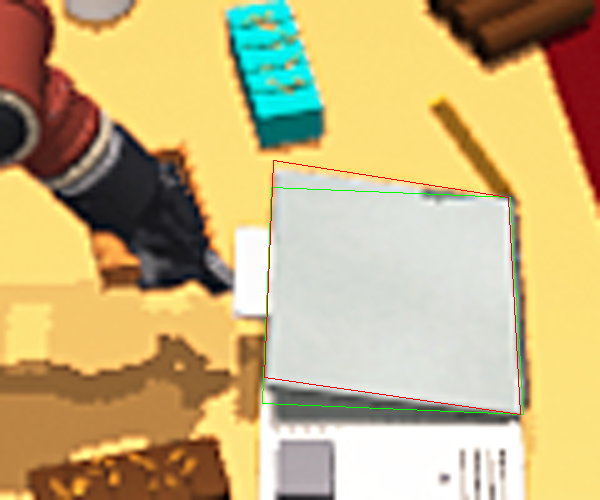

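The lid's outline (grey) now lies between the shut line and the 12° line, at roughly 8–9°, so the finger is under the tab and lifting. I'll correct the finger model and hold the pitch so that the contact is more square.

```bash
sed -i 's/-11\*n/-H*n/; s/^def hook/H=1\ndef hook/' h.py; python3 - <<'E'
from h import *
o=ctrl.get_obs();b=(o["tool_pos"],Ro.from_rotvec(o["tool_rot"]))
for i,th in enumerate((8.7,11,14,17,20,23,26,29,32,35,38)): go(*hook(th,k=min(52,46+i),pitch=52),base=b)
E
```

```text
shift [0.0295, -0.0058, -0.0063] turn [-0.0023, -0.0133, 0.0002]
shift [0.0348, -0.0068, 0.0143] turn [-0.0023, -0.0133, 0.0002]
shift [0.0427, -0.0083, 0.0414] turn [-0.0023, -0.0133, 0.0002]
shift [0.052, -0.0101, 0.0682] turn [-0.0023, -0.0133, 0.0002]
shift [0.0628, -0.0122, 0.0945] turn [-0.0023, -0.0133, 0.0002]
shift [0.0751, -0.0145, 0.1203] turn [-0.0023, -0.0133, 0.0002]
shift [0.0888, -0.0171, 0.1455] turn [-0.0023, -0.0133, 0.0002]
shift [0.1023, -0.0197, 0.172] turn [-0.0023, -0.0133, 0.0002]
shift [0.1172, -0.0225, 0.1977] turn [-0.0023, -0.0133, 0.0002]
shift [0.1333, -0.0256, 0.2226] turn [-0.0023, -0.0133, 0.0002]
shift [0.1508, -0.0289, 0.2466] turn [-0.0023, -0.0133, 0.0002]
```

>>> jog_arm(deltas=[[1, [0.008, -0.0015, -0.01], [0, 0, 0]], [1, [0.015, -0.003, -0.02], [0, 0, 0]], [1, [0.019, -0.0035, 0.003], [0, 0, 0]], [1, [0.025, -0.005, 0.032], [0, 0, 0]], [1, [0.033, -0.006, 0.06], [0, 0, 0]], [1, [0.042, -0.008, 0.089], [0, 0, 0]], [1, [0.053, -0.01, 0.117], [0, 0, 0]], [1, [0.065, -0.0125, 0.144], [0, 0, 0]], [1, [0.079, -0.015, 0.17], [0, 0, 0]], [1, [0.094, -0.018, 0.196], [0, 0, 0]], [1, [0.094, -0.018, 0.196], [0, 0, 0]]])

```text
t: 6.55
tool_pos: [0.6102, -0.0299, 0.1464]
tool_rot: [2.917, -0.277, 0.955]
contact_force: [-1.8, 0.8, -0.4]
opening: 0.0001
grip_force: 0.9
```

```bash
cat >> lid.py <<'E'
def edge(im): # lid near-side panel: fit angle by matching lid-top grey mask of side view
    best=[]
    hsv=cv2.cvtColor(np.ascontiguousarray(im),cv2.COLOR_BGR2HSV).astype(int)
    m=((hsv[...,1]<45)&(hsv[...,2]>120)).astype(np.uint8)
    return m
E
python3 - <<'E'
from lid import *
o=ctrl.get_obs(); print(o["tool_pos"],o["contact_force"],o["q"])
im=look(); c=cv2.resize(im[110:230,195:325],None,fx=5,fy=5,interpolation=cv2.INTER_CUBIC)
for th in(20,30,40):
    q=((tipfit(im,th)-[195,110])*5).astype(int); cv2.polylines(c,[q],True,(0,0,255) if th!=30 else (0,255,0),1)
cv2.imwrite("pics/s4.png",c)
E
```

```text
[ 0.61015463 -0.02990714  0.14643325] [-1.8282344   0.757758   -0.40900042] [-0.16224165 -0.35426745  2.16614516 -0.02560072  0.69715345  1.6122193 ]
```

View pics/s4.png

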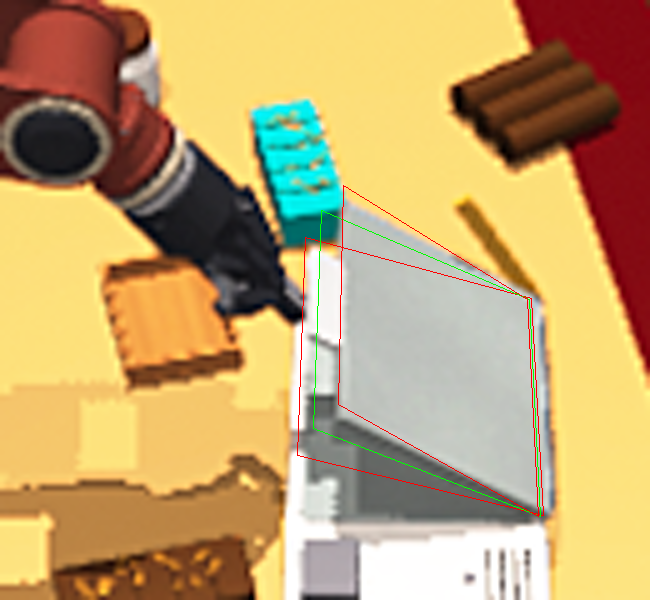

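In the side view the lid's far front corner is at about (343,195), just under the 40° outline, so it stands near 38–39° with the finger still behind the tab. From here I'll measure the angle numerically by edge scoring.

```bash
cat > ang.py <<'E'
from lid import *
from scipy.ndimage import map_coordinates as mc
def score(im,n,th):
    L=cv2.cvtColor(np.ascontiguousarray(im),cv2.COLOR_BGR2LAB).astype(float); s=0
    a=np.radians(th)
    for y in(115,-115):                     # side edges of the lid top, inside/outside contrast
        d=np.linspace(60,190,80)
        S=[proj(n,T(U,[lidpt(k,y+o,12,a) for k in d])) for o in(-6*np.sign(y),6*np.sign(y))]
        v=[np.array([mc(L[...,c],S[i][:,::-1].T,order=1) for c in range(3)]) for i in(0,1)]
        s+=np.linalg.norm(v[0]-v[1],axis=0).mean()
    y=np.r_[np.linspace(-110,-55,30),np.linspace(55,110,30)]
    S=[[lidpt(200+o,k,12,a) for k in y] for o in(-6,6)]
    v=[np.array([mc(L[...,c],proj(n,T(U,P))[:,::-1].T,order=1) for c in range(3)]) for P in S]
    return s+np.linalg.norm(v[0]-v[1],axis=0).mean()
def angle(n="side",im=None):
    im=ctrl.get_image(n)[:,:,::-1] if im is None else im
    g=np.arange(0,85,.5);v=np.array([score(im,n,t) for t in g]);i=np.argsort(-v)[:6]
    return g[i].tolist(),v[i].round().tolist()
E
python3 - <<'E'
from ang import *
print(angle("side",a),angle("top",cv2.imread("pics/top0.png")))
print(angle("side"),angle("top"))
o=ctrl.get_obs();b=(o["tool_pos"],Ro.from_rotvec(o["tool_rot"]))
print(o["tool_pos"],o["contact_force"])
for th in (32,35,38,41,44,47,50,53,56,60): go(*hook(th,k=46,pitch=52+max(0,th-35)*.8),base=b)
E
```

```text
([4.0, 4.5, 3.5, 5.0, 3.0, 5.5], [284.0, 283.0, 278.0, 277.0, 268.0, 264.0]) ([9.0, 8.5, 9.5, 8.0, 7.5, 10.0], [152.0, 152.0, 152.0, 152.0, 152.0, 151.0])
([38.0, 37.5, 38.5, 37.0, 39.0, 36.5], [198.0, 197.0, 194.0, 191.0, 184.0, 177.0]) ([61.5, 61.0, 3.0, 2.5, 3.5, 62.0], [143.0, 143.0, 143.0, 143.0, 142.0, 142.0])
[ 0.60980795 -0.02985178  0.14495674] [-0.6415265  -0.54217143  0.43290641]
shift [0.0023, -0.0005, 0.0025] turn [-0.0017, -0.0095, 0.0003]
shift [0.0185, -0.0036, 0.0274] turn [-0.0017, -0.0095, 0.0003]
shift [0.0321, -0.0062, 0.0486] turn [0.0008, 0.0036, 0.0003]
shift [0.0468, -0.009, 0.069] turn [0.0033, 0.0167, 0.0003]
shift [0.0625, -0.012, 0.0885] turn [0.0058, 0.0298, 0.0003]
shift [0.0793, -0.0152, 0.1071] turn [0.0083, 0.0429, 0.0003]
shift [0.097, -0.0186, 0.1248] turn [0.0108, 0.056, 0.0003]
shift [0.1156, -0.0221, 0.1414] turn [0.0133, 0.0691, 0.0003]
shift [0.135, -0.0258, 0.157] turn [0.0159, 0.0822, 0.0003]
shift [0.1622, -0.031, 0.1761] turn [0.0192, 0.0996, 0.0002]
```

>>> jog_arm(deltas=[[1, [0.01, -0.002, 0.015], [0, 0, 0]], [1, [0.018, -0.0035, 0.027], [0, 0, 0]], [1, [0.025, -0.005, 0.038], [0, 0, 0]], [1, [0.032, -0.006, 0.049], [0, 0.003, 0]], [1, [0.039, -0.0075, 0.059], [0.002, 0.01, 0]], [1, [0.047, -0.009, 0.069], [0.003, 0.017, 0]], [1, [0.055, -0.0105, 0.079], [0.0045, 0.023, 0]], [1, [0.0625, -0.012, 0.0885], [0.006, 0.03, 0]], [1, [0.0625, -0.012, 0.0885], [0.006, 0.03, 0]]])

```text
t: 7.45
tool_pos: [0.6352, -0.0349, 0.18]
tool_rot: [2.97, -0.283, 0.812]
contact_force: [-1.6, 0.4, -2.3]
opening: -0.0003
grip_force: 0.9
```

```bash
python3 - <<'E'
from ang import *
print(angle("side"))
o=ctrl.get_obs();b=(o["tool_pos"],Ro.from_rotvec(o["tool_rot"]))
print(o["tool_pos"],o["contact_force"])
for th in (44,47,50,53,56,60): go(*hook(th,k=46,pitch=52+max(0,th-35)*.8),base=b)
E
```

```text
([51.0, 51.5, 50.5, 52.0, 52.5, 2.0], [129.0, 126.0, 125.0, 123.0, 117.0, 114.0])
[ 0.63524298 -0.03485203  0.17990972] [-0.20757872  0.86199149 -1.3896804 ]
shift [-0.0011, 0.0005, 0.0011] turn [-0.0002, -0.0006, 0.0003]
shift [0.0157, -0.0027, 0.0197] turn [0.0023, 0.0125, 0.0003]
shift [0.0334, -0.0061, 0.0374] turn [0.0049, 0.0256, 0.0003]
shift [0.052, -0.0096, 0.0541] turn [0.0074, 0.0387, 0.0003]
shift [0.0714, -0.0133, 0.0697] turn [0.0099, 0.0518, 0.0003]
shift [0.0986, -0.0185, 0.0887] turn [0.0132, 0.0693, 0.0003]
```

>>> jog_arm(deltas=[[1, [0.008, -0.0015, 0.01], [0.001, 0.006, 0]], [1, [0.0157, -0.003, 0.02], [0.002, 0.0125, 0]], [1, [0.025, -0.0045, 0.029], [0.0035, 0.019, 0]], [1, [0.033, -0.006, 0.037], [0.005, 0.026, 0]], [1, [0.036, -0.007, 0.041], [0.005, 0.028, 0]], [1, [0.036, -0.007, 0.041], [0.005, 0.028, 0]]])

```text
t: 8.0
tool_pos: [0.6485, -0.0374, 0.1947]
tool_rot: [3.01, -0.286, 0.679]
contact_force: [-1.0, 0.5, -2.3]
opening: 0.0003
grip_force: 0.9
```

```bash
python3 - <<'E'
from ang import *
im=ctrl.get_image("side")[:,:,::-1]; cv2.imwrite("pics/s5.png",im)
print(angle("side",im))
o=ctrl.get_obs();b=(o["tool_pos"],Ro.from_rotvec(o["tool_rot"]))
print(o["tool_pos"],o["contact_force"])
for th in (50.5,53,56): go(*hook(th,k=46,pitch=52+max(0,th-35)*.8),base=b)
# bar as reference: predicted 60deg line pixels
print(proj("side",T(U,[lidpt(d,125,0,np.pi/3) for d in(0,130)])).round(1).tolist())
E
```

```text
([58.5, 59.0, 42.5, 42.0, 12.0, 12.5], [112.0, 112.0, 105.0, 102.0, 102.0, 101.0])
[ 0.64844162 -0.03741158  0.19484287] [-0.62140171  0.0564303  -0.83845815]
shift [0.0034, -0.0003, 0.0029] turn [0.0002, -0.0007, 0.0003]
shift [0.019, -0.0032, 0.0167] turn [0.0023, 0.0102, 0.0003]
shift [0.0384, -0.0069, 0.0323] turn [0.0048, 0.0233, 0.0003]
[[302.0, 169.8], [287.7, 150.2]]
```

>>> jog_arm(deltas=[[1, [0.005, -0.001, 0.004], [0, 0.003, 0]], [1, [0.009, -0.0015, 0.007], [0.001, 0.006, 0]], [1, [0.009, -0.0015, 0.007], [0.001, 0.006, 0]], [1, [-0.02, 0.004, 0.007], [0.001, 0.006, 0]], [1, [-0.1, 0.019, -0.03], [0.001, 0.006, 0]], [1, [-0.2, 0.038, -0.05], [0.001, 0.006, 0]], [1, [-0.25, 0.048, -0.05], [0.001, 0.006, 0]], [1, [-0.25, 0.048, -0.05], [0.001, 0.006, 0]], [1, [-0.25, 0.048, -0.05], [0.001, 0.006, 0]], [1, [-0.25, 0.048, -0.05], [0.001, 0.006, 0]]])

```text
t: 8.88
tool_pos: [0.5497, -0.0184, 0.1769]
tool_rot: [3.016, -0.286, 0.657]
contact_force: [-0.1, 0.4, 0.6]
opening: 0.0001
grip_force: 0.0
```

```bash
python3 - <<'E'
from ang import *
im=ctrl.get_image("side")[:,:,::-1]; cv2.imwrite("pics/s6.png",im)
print(angle("side",im)); o=ctrl.get_obs();print(o["tool_pos"],o["contact_force"],o["q"])
c=cv2.resize(im[100:220,210:320],None,fx=5,fy=5,interpolation=cv2.INTER_CUBIC)
for th in(56,60,64):
    q=((tipfit(im,th)-[210,100])*5).astype(int); cv2.polylines(c,[q],True,(0,0,255) if th!=60 else (0,255,0),1)
cv2.imwrite("pics/s6c.png",c)
t=ctrl.get_image("top")[:,:,::-1]; cv2.imwrite("pics/t6.png",t)
E
```

```text
([60.0, 60.5, 59.5, 0.0, 0.5, 1.0], [110.0, 102.0, 100.0, 100.0, 95.0, 90.0])
[ 0.54965919 -0.01842086  0.17653606] [ 0.82847606 -0.18196111  1.09780946] [-0.16141127 -0.43628842  2.11777174 -0.01501793  1.03259774  1.60364483]
```

View pics/s6c.png

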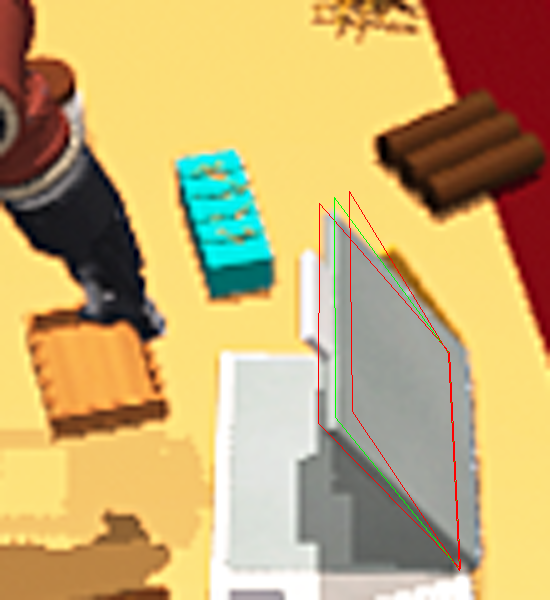

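The last view shows the lid at 60°, parallel to the brass bar, with the finger well clear. Before going for the brick I'll check the fingertip length by touching bare counter.

```bash
python3 - <<'E'
from h import *
go([.45,-.05,.03],ori(90,.0695))
go([.45,-.05,.15],ori(90,.0695))
E
```

```text
shift [-0.2489, -0.0789, -0.3654] turn [0.0086, 0.136, 0.0812]
shift [-0.2489, -0.0789, -0.0654] turn [0.0086, 0.136, 0.0812]
```

>>> jog_arm(deltas=[[1, [-0.25, -0.08, -0.06], [0.009, 0.136, 0.081]], [1, [-0.25, -0.08, -0.06], [0.009, 0.136, 0.081]], [1, [-0.25, -0.08, -0.06], [0.009, 0.136, 0.081]], [1, [-0.25, -0.08, -0.06], [0.009, 0.136, 0.081]], [1, [-0.25, -0.08, -0.15], [0.009, 0.136, 0.081]], [1, [-0.25, -0.08, -0.25], [0.009, 0.136, 0.081]], [1, [-0.25, -0.08, -0.34], [0.009, 0.136, 0.081]], [1, [-0.25, -0.08, -0.38], [0.009, 0.136, 0.081]], [1, [-0.25, -0.08, -0.4], [0.009, 0.136, 0.081]], [1, [-0.25, -0.08, -0.41], [0.009, 0.136, 0.081]], [1, [-0.25, -0.08, -0.42], [0.009, 0.136, 0.081]], [1, [-0.25, -0.08, -0.42], [0.009, 0.136, 0.081]]])

```text
t: 9.98
tool_pos: [0.4492, -0.0505, 0.0075]
tool_rot: [-3.139, -0.108, 0.002]
contact_force: [-0.6, 0.9, -0.1]
opening: 0.0001
grip_force: 0.0
```

>>> jog_arm(deltas=[[1, [0, 0, -0.005], [0, 0, 0]], [1, [0, 0, -0.01], [0, 0, 0]], [1, [0, 0, -0.015], [0, 0, 0]], [1, [0, 0, -0.02], [0, 0, 0]], [1, [0, 0, -0.02], [0, 0, 0]]])

```text
t: 10.4
tool_pos: [0.4478, -0.05, -0.0016]
tool_rot: [-3.139, -0.108, 0.005]
contact_force: [-1.2, -0.3, -0.3]
opening: 0.0001
grip_force: 0.0
```

>>> jog_arm(deltas=[[1, [0, 0, -0.006], [0, 0, 0]], [1, [0, 0, -0.012], [0, 0, 0]], [1, [0, 0, -0.018], [0, 0, 0]], [1, [0, 0, -0.024], [0, 0, 0]], [1, [0, 0, -0.03], [0, 0, 0]], [1, [0, 0, -0.036], [0, 0, 0]], [1, [0, 0, -0.036], [0, 0, 0]]])

```text
t: 10.98
tool_pos: [0.4474, -0.05, -0.0166]
tool_rot: [-3.138, -0.108, 0.007]
contact_force: [-0.1, -0.0, -0.3]
opening: -0.0
grip_force: 0.0
```

>>> jog_arm(deltas=[[1, [0, 0, -0.005], [0, 0, 0]], [1, [0, 0, -0.01], [0, 0, 0]], [1, [0, 0, -0.015], [0, 0, 0]], [1, [0, 0, -0.015], [0, 0, 0]]])

```text
t: 11.32
tool_pos: [0.4476, -0.05, -0.0224]
tool_rot: [-3.139, -0.108, 0.006]
contact_force: [0.6, 0.6, 1.1]
opening: 0.0001
grip_force: 0.0
```

>>> jog_arm(deltas=[[1, [0, 0, -0.005], [0, 0, 0]], [1, [0, 0, -0.01], [0, 0, 0]], [1, [0, 0, -0.01], [0, 0, 0]]])

```text
t: 11.57
tool_pos: [0.4476, -0.05, -0.0263]
tool_rot: [-3.139, -0.108, 0.006]
contact_force: [0.2, 0.7, -0.5]
opening: -0.0003
grip_force: 0.0
```

>>> jog_arm(deltas=[[1, [0, 0, -0.005], [0, 0, 0]], [1, [0, 0, -0.01], [0, 0, 0]], [1, [0, 0, -0.01], [0, 0, 0]]])

```text
t: 11.82
tool_pos: [0.4476, -0.05, -0.0304]
tool_rot: [-3.139, -0.108, 0.006]
contact_force: [0.1, -0.2, 0.1]
opening: -0.0004
grip_force: 0.0
```

>>> jog_arm(deltas=[[1, [0, 0, -0.005], [0, 0, 0]], [1, [0, 0, -0.01], [0, 0, 0]], [1, [0, 0, -0.01], [0, 0, 0]]])

```text
t: 12.07
tool_pos: [0.4481, -0.0501, -0.034]
tool_rot: [-3.139, -0.108, 0.005]
contact_force: [0.9, -0.7, 0.4]
opening: 0.0
grip_force: 0.0
```

>>> jog_arm(deltas=[[1, [0, 0, -0.005], [0, 0, 0]], [1, [0, 0, -0.01], [0, 0, 0]], [1, [0, 0, -0.01], [0, 0, 0]]])

```text
t: 12.32
tool_pos: [0.4481, -0.0502, -0.0343]
tool_rot: [-3.138, -0.109, 0.011]
contact_force: [-15.1, 3.4, 31.0]
opening: -0.0005
grip_force: 15.7
```

Contact comes at a reported z of -0.034, so the fingers really end 34 mm behind the stated TCP. Next, the brick.

>>> jog_arm(deltas=[[1, [0, 0, 0.1], [0, 0, 0]], [1, [0, 0, 0.2], [0, 0, 0]], [-1, [0, 0, 0.27], [0, 0, 0]], [-1, [0, -0.1, 0.27], [0, 0, 0]], [-1, [0, -0.2, 0.27], [0, 0, 0]], [-1, [0, -0.273, 0.27], [0, 0, 0]], [-1, [0, -0.273, 0.27], [0, 0, 0]], [-1, [0, -0.273, 0.27], [0, 0, 0]], [-1, [0, -0.273, 0.27], [0, 0, 0]]])

```text
t: 13.07
tool_pos: [0.4476, -0.1588, 0.0697]
tool_rot: [-3.138, -0.108, 0.006]
contact_force: [0.1, 0.9, -0.5]
opening: 0.0832
grip_force: 0.0
```

```bash
python3 - <<'E'
from h import *
go([.4477,-.1594,-.028],ori(90,.0695)); print(ctrl.get_obs()["opening"])
E
```

```text
shift [0.0002, -0.0015, -0.2442] turn [-0.0006, -0.0013, 0.0003]
0.08318499278865799
```

>>> jog_arm(deltas=[[-1, [0, -0.0015, -0.08], [0, 0, 0]], [-1, [0, -0.0015, -0.15], [0, 0, 0]], [-1, [0, -0.0015, -0.2], [0, 0, 0]], [-1, [0, -0.0015, -0.23], [0, 0, 0]], [-1, [0, -0.0015, -0.244], [0, 0, 0]], [-1, [0, -0.0015, -0.244], [0, 0, 0]]])

```text
t: 13.57
tool_pos: [0.4466, -0.1581, -0.0292]
tool_rot: [-3.137, -0.111, 0.01]
contact_force: [0.4, -0.2, -0.9]
opening: 0.0857
grip_force: 0.0
```

>>> jog_arm(deltas=[[1, [0, 0, 0], [0, 0, 0]], [1, [0, 0, 0], [0, 0, 0]], [1, [0, 0, 0], [0, 0, 0]], [1, [0, 0, 0], [0, 0, 0]], [1, [0, 0, 0], [0, 0, 0]], [1, [0, 0, 0], [0, 0, 0]]], squeeze=50)

```text
t: 14.07
tool_pos: [0.4493, -0.1599, -0.0259]
tool_rot: [-3.139, -0.108, 0.001]
contact_force: [0.1, 4.0, 6.8]
opening: 0.0594
grip_force: 57.5
```

```bash
python3 - <<'E'
from h import *
o=ctrl.get_obs();b=(o["tool_pos"],Ro.from_rotvec(o["tool_rot"]))
p=W(-165,0,0); yaw=U[2]+np.pi/2
p[2]=o["tool_pos"][2]
go(p+[0,0,.012],ori(90,yaw)); print(p,o["tool_pos"],o["contact_force"])
E
```

```text
shift [0.1601, 0.3712, 0.03] turn [-0.0001, -0.0004, 0.418]
[ 0.51332893 -0.01144895 -0.02590508] [ 0.44927854 -0.15993762 -0.02590508] [0.08434419 3.95185691 6.79734554]
```

>>> jog_arm(deltas=[[1, [0, 0, 0.06], [0, 0, 0]], [1, [0, 0, 0.13], [0, 0, 0]], [1, [0, 0.05, 0.13], [0, 0, 0.035]], [1, [0.01, 0.1, 0.13], [0, 0, 0.07]], [1, [0.02, 0.15, 0.13], [0, 0, 0.105]], [1, [0.03, 0.2, 0.13], [0, 0, 0.14]], [1, [0.04, 0.25, 0.13], [0, 0, 0.175]], [1, [0.05, 0.3, 0.13], [0, 0, 0.21]], [1, [0.07, 0.35, 0.13], [0, 0, 0.245]], [1, [0.09, 0.37, 0.13], [0, 0, 0.28]], [1, [0.1, 0.37, 0.13], [0, 0, 0.315]], [1, [0.1, 0.37, 0.13], [0, 0, 0.35]]])

```text
t: 15.07
tool_pos: [0.4877, -0.0114, 0.0236]
tool_rot: [2.614, 1.742, -0.007]
contact_force: [1.0, 0.4, -4.2]
opening: 0.0591
grip_force: 57.2
```

```bash
python3 - <<'E'
from h import *
p=W(-163,-2,0); yaw=U[2]+np.pi/2
p[2]=-.024
go(p,ori(90,yaw)); print(ctrl.get_obs()["contact_force"],ctrl.get_obs()["opening"])
E
```

```text
shift [0.068, -0.006, -0.1191] turn [0.0011, -0.0009, 0.0658]
[ 1.03371976  0.39402574 -4.15218542] 0.05906314423201101
```

>>> jog_arm(deltas=[[1, [0.02, 0, 0], [0, 0, 0.033]], [1, [0.04, -0.003, 0], [0, 0, 0.066]], [1, [0.068, -0.006, 0], [0, 0, 0.066]], [1, [0.068, -0.006, -0.05], [0, 0, 0.066]], [1, [0.068, -0.006, -0.09], [0, 0, 0.066]], [1, [0.068, -0.006, -0.11], [0, 0, 0.066]], [1, [0.068, -0.006, -0.12], [0, 0, 0.066]], [1, [0.068, -0.006, -0.121], [0, 0, 0.066]], [1, [0.068, -0.006, -0.121], [0, 0, 0.066]]])

```text
t: 15.82
tool_pos: [0.5152, -0.0144, -0.0239]
tool_rot: [2.426, 1.994, -0.005]
contact_force: [0.1, -0.0, -4.5]
opening: 0.0595
grip_force: 57.2
```

>>> jog_arm(deltas=[[-1, [0, 0, 0], [0, 0, 0]], [-1, [0, 0, 0], [0, 0, 0]], [-1, [0, 0, 0], [0, 0, 0]], [-1, [0, 0, 0], [0, 0, 0]], [-1, [0, 0, 0], [0, 0, 0]], [-1, [0, 0, 0.06], [0, 0, 0]], [-1, [0, 0, 0.14], [0, 0, 0]], [-1, [0, 0, 0.22], [0, 0, 0]], [-1, [-0.1, 0.02, 0.22], [0, 0, 0]], [1, [-0.2, 0.04, 0.22], [0, 0, 0]], [1, [-0.25, 0.05, 0.22], [0, 0, 0]], [1, [-0.25, 0.05, 0.22], [0, 0, 0]]])

```text
t: 16.82
tool_pos: [0.4116, 0.0066, 0.0631]
tool_rot: [-2.426, -1.995, 0.007]
contact_force: [-0.6, -0.0, -0.0]
opening: 0.0516
grip_force: 0.0
```

```bash
cat > brick.py <<'E'
from lid import *
def brickpose():
    # brown mask silhouettes in both views against the projected box
    R={}
    for n in("top","side"):
        im=np.ascontiguousarray(ctrl.get_image(n)); 
        R[n]=im
        cv2.imwrite(f"pics/b_{n}.png",im[:,:,::-1])
    return R
E
python3 - <<'E'
from brick import *
o=ctrl.get_obs(); print(o["tool_pos"],o["t"],o["opening"])
R=brickpose()
t0=cv2.imread("pics/top0.png")[:,:,::-1]
bm=t0[216:250,274:287].reshape(-1,3); print(np.median(bm,0))
for n,box in(("top",(215,285,185,260)),("side",(195,290,150,240))):
    im=R[n]; hsv=cv2.cvtColor(im,cv2.COLOR_RGB2HSV).astype(int)
    m=((im[...,0]<130)&(im[...,0]>im[...,2]+15)&(im[...,0]<im[...,2]+80)&(im[...,1]>im[...,2])).astype(np.uint8)
    k,l,s,c=cv2.connectedComponentsWithStats(m); 
    for i in range(1,k):
        if s[i,4]>120: print(n,s[i],c[i].round(1),cv2.minAreaRect(np.argwhere(l==i)[:,::-1].astype(np.float32)))
E
```

```text
[0.41164813 0.00661918 0.06308628] 16.8167 0.05157081557379643
[108.  80.  54.]
top [    0     0   512   384 90630] [266.5 122.5] ((255.5, 191.5), (383.0, 511.0), 90.0)
top [433 202   6  55 171] [436.  227.9] ((435.5522155761719, 229.037109375), (53.982261657714844, 4.28064489364624), 88.53119659423828)
top [119 217  21  18 258] [129.4 224.7] ((129.80001831054688, 224.40000915527344), (20.57182502746582, 16.099689483642578), 26.56505012512207)
top [  0 236  13  24 248] [  5.  247.3] ((6.0, 247.5), (23.0, 12.0), 90.0)
top [ 48 245  30  29 546] [ 63.4 259.1] ((62.5, 259.0), (28.0, 29.0), 90.0)
side [113   0  55   8 304] [136.8   2.5] ((140.0, 3.5), (7.0, 54.0), 90.0)
side [  240     0   272   384 58866] [427.5 157.8] ((375.4999694824219, 191.49996948242188), (270.99993896484375, 382.99993896484375), 0.0)
side [  5  28  42  36 477] [35.6 48.6] ((30.807693481445312, 43.0384635925293), (44.09866714477539, 28.567060470581055), 33.690067291259766)
side [   1   65  224   93 3732] [116.6 116.2] ((107.86190795898438, 113.57746124267578), (228.885986328125, 51.11695098876953), 13.90528202056884
[... 155 characters left out ...]
 171] [ 10.7 136. ] ((10.291219711303711, 135.79086303710938), (3.8993523120880127, 84.8738021850586), 16.440378189086914)
side [285 120  34  23 326] [301.5 131.6] ((302.1000061035156, 131.30001831054688), (18.34120750427246, 30.990318298339844), 71.56504821777344)
side [  0 123  37 149 307] [ 17.2 195.5] ((16.165185928344727, 196.551513671875), (4.554782867431641, 152.3153839111328), 13.736268043518066)
side [  70  127   68  112 2798] [108.1 196.2] ((101.61775207519531, 184.4281768798828), (107.13321685791016, 61.59584045410156), 80.41705322265625)
side [230 183  16  33 126] [239.1 207.3] ((237.74708557128906, 199.0467071533203), (14.222249984741211, 32.810977935791016), 3.5763344764709473)
```

```bash
python3 - <<'E'
from h import *
yaw=U[2]+np.pi/2
o=ctrl.get_obs();b=(o["tool_pos"],Ro.from_rotvec(o["tool_rot"]))
for x in(-240,-200,-180):
    p=W(x,-3,0); p[2]=-.017; go(p,ori(90,yaw),base=b)
E
```

```text
shift [0.0596, -0.0152, -0.2037] turn [0.001, 0.0001, 0.0019]
shift [0.1578, -0.034, -0.2037] turn [0.001, 0.0001, 0.0019]
shift [0.2069, -0.0433, -0.2037] turn [0.001, 0.0001, 0.0019]
```

>>> jog_arm(deltas=[[1, [0.01, -0.006, -0.08], [0, 0, 0.002]], [1, [0.01, -0.006, -0.15], [0, 0, 0.002]], [1, [0.01, -0.006, -0.19], [0, 0, 0.002]], [1, [0.01, -0.006, -0.204], [0, 0, 0.002]], [1, [0.06, -0.015, -0.204], [0, 0, 0.002]], [1, [0.09, -0.021, -0.204], [0, 0, 0.002]], [1, [0.11, -0.025, -0.204], [0, 0, 0.002]], [1, [0.13, -0.029, -0.204], [0, 0, 0.002]], [1, [0.145, -0.032, -0.204], [0, 0, 0.002]], [1, [0.158, -0.034, -0.204], [0, 0, 0.002]], [1, [0.158, -0.034, -0.204], [0, 0, 0.002]]])

```text
t: 17.83
tool_pos: [0.4788, -0.008, -0.0173]
tool_rot: [2.42, 2.002, -0.006]
contact_force: [-0.1, -0.3, -0.7]
opening: -0.0001
grip_force: 0.0
```

>>> jog_arm(deltas=[[1, [0.01, -0.002, 0], [0, 0, 0]], [1, [0.02, -0.004, 0], [0, 0, 0]], [1, [0.03, -0.006, 0], [0, 0, 0]], [1, [0.035, -0.0065, 0], [0, 0, 0]], [1, [0.035, -0.0065, 0], [0, 0, 0]]])

```text
t: 18.25
tool_pos: [0.492, -0.0104, -0.0177]
tool_rot: [2.42, 2.002, -0.006]
contact_force: [-1.9, -0.8, -0.2]
opening: -0.0001
grip_force: 0.9
```

>>> jog_arm(deltas=[[1, [0.008, -0.0015, 0], [0, 0, 0]], [1, [0.016, -0.003, 0], [0, 0, 0]], [1, [0.023, -0.0045, 0], [0, 0, 0]], [1, [0.023, -0.0045, 0], [0, 0, 0]]])

```text
t: 18.58
tool_pos: [0.502, -0.0124, -0.0176]
tool_rot: [2.42, 2.001, -0.004]
contact_force: [-1.6, 0.9, -0.8]
opening: -0.0003
grip_force: 0.8
```

>>> jog_arm(deltas=[[1, [0.005, -0.001, 0], [0, 0, 0]], [1, [0.01, -0.002, 0], [0, 0, 0]], [1, [0.01, -0.002, 0], [0, 0, 0]]])

```text
t: 18.83
tool_pos: [0.5045, -0.0127, -0.0177]
tool_rot: [-2.42, -2.001, 0.008]
contact_force: [-6.3, 2.1, 4.6]
opening: -0.0003
grip_force: 3.6
```

>>> jog_arm(deltas=[[1, [0.004, -0.001, 0], [0, 0, 0]], [1, [0.008, -0.0015, 0], [0, 0, 0]], [1, [0.008, -0.0015, 0], [0, 0, 0]]])

```text
t: 19.08
tool_pos: [0.5043, -0.0127, -0.0177]
tool_rot: [-2.414, -1.998, 0.017]
contact_force: [-20.1, 3.6, 17.7]
opening: 0.0003
grip_force: 10.6
```

>>> jog_arm(deltas=[[1, [0.003, -0.0005, 0], [0, 0, 0]], [1, [0.006, -0.001, 0], [0, 0, 0]], [1, [0.006, -0.001, 0], [0, 0, 0]]])

```text
t: 19.33
tool_pos: [0.504, -0.0127, -0.0177]
tool_rot: [-2.41, -1.995, 0.025]
contact_force: [-29.8, 4.2, 25.5]
opening: -0.0001
grip_force: 15.8
```

>>> jog_arm(deltas=[[1, [-0.05, 0.009, 0], [0, 0, 0]], [1, [-0.12, 0.023, 0], [0, 0, 0]], [1, [-0.15, 0.028, 0.08], [0, 0, 0]], [1, [-0.15, 0.028, 0.17], [0, 0, 0]], [1, [-0.15, 0.028, 0.27], [0, 0, 0]], [1, [-0.15, -0.07, 0.35], [0, 0, 0]], [1, [-0.15, -0.17, 0.35], [0, 0, 0]], [1, [-0.15, -0.27, 0.35], [0, 0, 0]], [1, [-0.15, -0.37, 0.35], [0, 0, 0]], [1, [-0.15, -0.47, 0.35], [0, 0, 0]], [1, [-0.15, -0.55, 0.35], [0, 0, 0]], [1, [-0.15, -0.55, 0.35], [0, 0, 0]]])

```text
t: 20.33
tool_pos: [0.452, -0.2403, 0.1239]
tool_rot: [2.421, 1.991, -0.006]
contact_force: [-0.3, 0.6, 0.9]
opening: -0.0
grip_force: 0.0
```

```bash
cat > brick.py <<'E'
from ang import *
F=np.array
def faces():
    x,y,h=75,30,42
    t=[[x,y,h],[x,-y,h],[-x,-y,h],[-x,y,h]]
    s=[]
    for P,Q in zip(t,t[1:]+t[:1]): s.append((P,Q))
    return s
def sc(ims,p,edges=(0,1,2,3)):
    s=0
    for n,L in ims.items():
        for i,(P,Q) in enumerate(faces()):
            P,Q=F(P,float),F(Q,float); w=np.linspace(.08,.92,40)[:,None]; M=P+w*(Q-P)
            nrm=(P+Q)/2; nrm=nrm*[1,1,0]; nrm/=np.linalg.norm(nrm)
            v=[np.array([mc(L[...,c],proj(n,T(p,M+o*nrm))[:,::-1].T,order=1) for c in range(3)]) for o in(-5,5)]
            s+=np.linalg.norm(v[0]-v[1],axis=0).mean()
    return s
def brick(p0,names=("top","side")):
    from scipy.optimize import differential_evolution as de
    ims={n:cv2.cvtColor(np.ascontiguousarray(ctrl.get_image(n)[:,:,::-1]),cv2.COLOR_BGR2LAB).astype(float) for n in names}
    r=de(lambda p:-sc(ims,p),[(p0[0]-.02,p0[0]+.02),(p0[1]-.02,p0[1]+.02),(p0[2]-.12,p0[2]+.12)],seed=1,maxiter=40)
    return r.x,-r.fun
E
python3 - <<'E'
from brick import *
g=F([*W(-130,0,0)[:2],U[2]+np.pi/2])
for N in(("top",),("side",),("top","side")):
    x,v=brick(g,N); d=x[:2]-g[:2]; c,s=np.cos(U[2]),np.sin(U[2])
    print(N,"unit err mm",((c*d[0]+s*d[1])*1e3).round(1),((-s*d[0]+c*d[1])*1e3).round(1),"yaw deg",np.degrees(x[2]-g[2]).round(2),round(v))
print("lid",angle("side")); o=ctrl.get_obs(); print(o["tool_pos"])
E
```

```text
('top',) unit err mm -0.0 -4.2 yaw deg 0.8 303
('side',) unit err mm -3.5 -4.9 yaw deg -0.52 478
('top', 'side') unit err mm -3.1 -4.5 yaw deg -0.1 755
lid ([0.0, 0.5, 1.0, 1.5, 2.0, 2.5], [159.0, 155.0, 151.0, 146.0, 143.0, 142.0])
[ 0.45152627 -0.23333233  0.12257702]
```

```bash
python3 - <<'E'
from brick import *
g=np.arange(50,70,.5)
for f in("s6",None):
    im=ctrl.get_image("side")[:,:,::-1] if f is None else cv2.imread("pics/s6.png")
    v=np.array([score(im,"side",t) for t in g]);i=np.argsort(-v)[:4];print("lid",g[i],v[i].round())
yaw=U[2]+np.pi/2
o=ctrl.get_obs();b=(o["tool_pos"],Ro.from_rotvec(o["tool_rot"]))
for y in(-112,-93,-87):
    p=W(-134,y,0); p[2]=-.006; go(p,ori(90,yaw),base=b)
E
```

```text
lid [60.  60.5 59.5 58. ] [110. 102. 100.  89.]
lid [60.  60.5 59.5 58. ] [111. 103. 101.  90.]
shift [0.1782, 0.2646, -0.3213] turn [0.001, -0.0004, -0.0005]
shift [0.1872, 0.3112, -0.3213] turn [0.001, -0.0004, -0.0005]
shift [0.19, 0.3259, -0.3213] turn [0.001, -0.0004, -0.0005]
```

>>> jog_arm(deltas=[[1, [0.09, 0.12, -0.02], [0, 0, 0]], [1, [0.15, 0.22, -0.08], [0, 0, 0]], [1, [0.178, 0.264, -0.15], [0, 0, 0]], [1, [0.178, 0.264, -0.22], [0, 0, 0]], [1, [0.178, 0.264, -0.28], [0, 0, 0]], [1, [0.178, 0.264, -0.315], [0, 0, 0]], [1, [0.178, 0.264, -0.321], [0, 0, 0]], [1, [0.18, 0.275, -0.321], [0, 0, 0]], [1, [0.183, 0.29, -0.321], [0, 0, 0]], [1, [0.186, 0.305, -0.321], [0, 0, 0]], [1, [0.187, 0.311, -0.321], [0, 0, 0]], [1, [0.187, 0.311, -0.321], [0, 0, 0]]])

```text
t: 21.63
tool_pos: [0.5271, -0.1093, -0.0044]
tool_rot: [2.417, 2.001, -0.003]
contact_force: [0.0, -0.1, -0.9]
opening: 0.0002
grip_force: 0.0
```

>>> jog_arm(deltas=[[1, [0.001, 0.005, 0], [0, 0, 0]], [1, [0.0015, 0.0075, 0], [0, 0, 0]], [1, [0.0015, 0.0075, 0], [0, 0, 0]]])

```text
t: 21.88
tool_pos: [0.5267, -0.1067, -0.0057]
tool_rot: [2.42, 2.001, -0.005]
contact_force: [-0.2, 0.5, 0.5]
opening: 0.0002
grip_force: 0.0
```

>>> jog_arm(deltas=[[1, [0.001, 0.005, 0], [0, 0, 0]], [1, [0.002, 0.01, 0], [0, 0, 0]], [1, [0.002, 0.01, 0], [0, 0, 0]]])

```text
t: 22.13
tool_pos: [0.5273, -0.1027, -0.0059]
tool_rot: [2.42, 2.002, -0.005]
contact_force: [-0.2, -1.0, -0.1]
opening: 0.0002
grip_force: 0.3
```

>>> jog_arm(deltas=[[1, [0.001, 0.005, 0], [0, 0, 0]], [1, [0.0015, 0.0075, 0], [0, 0, 0]], [1, [0.0015, 0.0075, 0], [0, 0, 0]]])

```text
t: 22.38
tool_pos: [0.5279, -0.1, -0.0059]
tool_rot: [2.419, 2.002, -0.006]
contact_force: [-1.2, -3.4, 0.2]
opening: 0.0001
grip_force: 1.7
```

```bash
python3 - <<'E'
from brick import *
g=F([*W(-130,0,0)[:2],U[2]+np.pi/2])
for N in(("top",),("side",),("top","side")):
    x,v=brick(g,N); d=x[:2]-g[:2]; c,s=np.cos(U[2]),np.sin(U[2])
    print(N,((c*d[0]+s*d[1])*1e3).round(1),((-s*d[0]+c*d[1])*1e3).round(1),"yaw",np.degrees(x[2]-g[2]).round(2),round(v))
E
```

```text
('top',) -1.0 2.9 yaw -1.03 216
('side',) -0.8 4.3 yaw 6.88 248
('top', 'side') -2.6 0.9 yaw 1.12 446
```

>>> jog_arm(deltas=[[1, [-0.01, -0.05, 0], [0, 0, 0]], [1, [-0.02, -0.1, 0.05], [0, 0, 0]], [1, [-0.05, -0.15, 0.15], [0, 0, 0]], [1, [-0.1, -0.2, 0.25], [0, 0, 0]], [1, [-0.15, -0.25, 0.32], [0, 0, 0]], [1, [-0.18, -0.33, 0.32], [0, 0, 0]], [1, [-0.18, -0.33, 0.32], [0, 0, 0]], [1, [-0.18, -0.33, 0.32], [0, 0, 0]]])

```text
t: 23.25
tool_pos: [0.4562, -0.2328, 0.1233]
tool_rot: [2.422, 1.996, -0.001]
contact_force: [0.2, 0.2, -0.3]
opening: -0.0001
grip_force: 0.0
```

```bash
python3 - <<'E'
from brick import *
g=F([*W(-130,0,0)[:2],U[2]+np.pi/2])
for N in(("top",),("side",),("top","side")):
    x,v=brick(g,N); d=x[:2]-g[:2]; c,s=np.cos(U[2]),np.sin(U[2])
    print(N,((c*d[0]+s*d[1])*1e3).round(1),((-s*d[0]+c*d[1])*1e3).round(1),"yaw",np.degrees(x[2]-g[2]).round(2),round(v))
yaw=U[2]+np.pi/2
o=ctrl.get_obs();b=(o["tool_pos"],Ro.from_rotvec(o["tool_rot"])); print(b[0])
for x,z in((-195,-.017),(-173,-.017)):
    p=W(x,0,0); p[2]=z; go(p,ori(90,yaw),base=b)
p=W(-65,-168,0); p[2]=.076-.034+.02; go(p,ori(90,yaw),base=b)
E
```

```text
('top',) -0.3 -0.9 yaw 0.58 298
('side',) -2.7 0.1 yaw 0.76 473
('top', 'side') -2.3 0.0 yaw 1.13 761
[ 0.4558361  -0.23007094  0.12069096]
shift [0.0701, 0.5606, -0.3442] turn [0.0003, -0.0011, -0.0005]
shift [0.1241, 0.5503, -0.3442] turn [0.0003, -0.0011, -0.0005]
shift [0.3105, 0.0871, -0.1467] turn [0.0003, -0.0011, -0.0005]
```

>>> jog_arm(deltas=[[1, [-0.028, 0.1, 0], [0, 0, 0]], [1, [-0.028, 0.2, 0], [0, 0, 0]], [1, [-0.028, 0.3, 0], [0, 0, 0]], [1, [-0.028, 0.4, -0.03], [0, 0, 0]], [1, [-0.028, 0.5, -0.11], [0, 0, 0]], [1, [-0.028, 0.579, -0.2], [0, 0, 0]], [1, [-0.028, 0.579, -0.29], [0, 0, 0]], [1, [-0.028, 0.579, -0.34], [0, 0, 0]], [1, [0.02, 0.57, -0.344], [0, 0, 0]], [1, [0.07, 0.5606, -0.344], [0, 0, 0]], [1, [0.1, 0.555, -0.344], [0, 0, 0]], [1, [0.115, 0.552, -0.344], [0, 0, 0]]])

```text
t: 24.45
tool_pos: [0.5027, -0.0097, -0.0164]
tool_rot: [-2.419, -2.005, 0.006]
contact_force: [1.2, 0.7, -0.5]
opening: 0.0
grip_force: 0.0
```

>>> jog_arm(deltas=[[1, [0.005, -0.001, 0], [0, 0, 0]], [1, [0.01, -0.002, 0], [0, 0, 0]], [1, [0.01, -0.002, 0], [0, 0, 0]]])

```text
t: 24.7
tool_pos: [0.5048, -0.0109, -0.0161]
tool_rot: [-2.42, -2.003, 0.007]
contact_force: [0.3, 0.6, -1.2]
opening: 0.0003
grip_force: 0.5
```

>>> jog_arm(deltas=[[1, [0.004, -0.001, 0], [0, 0, 0]], [1, [0.008, -0.0015, 0], [0, 0, 0]], [1, [0.008, -0.0015, 0], [0, 0, 0]]])

```text
t: 24.95
tool_pos: [0.5047, -0.0109, -0.0161]
tool_rot: [-2.415, -1.998, 0.015]
contact_force: [-13.9, 4.6, 11.3]
opening: 0.0001
grip_force: 7.3
```

>>> jog_arm(deltas=[[1, [0.003, -0.0005, 0], [0, 0, 0]], [1, [0.005, -0.001, 0], [0, 0, 0]], [1, [0.005, -0.001, 0], [0, 0, 0]]])

```text
t: 25.2
tool_pos: [0.5045, -0.0108, -0.0161]
tool_rot: [-2.412, -1.996, 0.02]
contact_force: [-21.8, 5.9, 18.9]
opening: 0.0001
grip_force: 11.4
```

Pressed flush. Back off and go above the key, measuring on the way.

>>> jog_arm(deltas=[[1, [-0.05, 0.009, 0], [0, 0, 0]], [1, [-0.12, 0.023, 0], [0, 0, 0]], [1, [-0.15, 0.028, 0.08], [0, 0, 0]], [1, [-0.15, 0.028, 0.17], [0, 0, 0]], [1, [-0.15, 0.028, 0.27], [0, 0, 0]], [1, [-0.13, -0.07, 0.35], [0, 0, 0]], [1, [-0.13, -0.17, 0.35], [0, 0, 0]], [1, [-0.13, -0.27, 0.35], [0, 0, 0]], [1, [-0.13, -0.37, 0.35], [0, 0, 0]], [1, [-0.13, -0.47, 0.35], [0, 0, 0]], [1, [-0.13, -0.55, 0.35], [0, 0, 0]], [1, [-0.13, -0.55, 0.35], [0, 0, 0]]])

```text
t: 26.2
tool_pos: [0.4586, -0.2379, 0.1251]
tool_rot: [2.423, 1.993, -0.007]
contact_force: [-0.4, 0.6, 0.5]
opening: 0.0
grip_force: 0.0
```

```bash
python3 - <<'E'
from brick import *
g=F([*W(-130,0,0)[:2],U[2]+np.pi/2])
for N in(("top",),("side",),("top","side")):
    x,v=brick(g,N); d=x[:2]-g[:2]; c,s=np.cos(U[2]),np.sin(U[2])
    print(N,((c*d[0]+s*d[1])*1e3).round(1),((-s*d[0]+c*d[1])*1e3).round(1),"yaw",np.degrees(x[2]-g[2]).round(2),round(v))
yaw=U[2]+np.pi/2
o=ctrl.get_obs();b=(o["tool_pos"],Ro.from_rotvec(o["tool_rot"])); print(b[0])
p=W(-65,-168,0); p[2]=.076-.034+.01; go(p,ori(90,yaw),base=b)
E
```

```text
('top',) -0.2 -1.0 yaw 0.58 298
('side',) -3.2 0.0 yaw -0.08 448
('top', 'side') -2.6 0.0 yaw 0.64 734
[ 0.45881386 -0.23186192  0.12422165]
shift [0.3031, 0.0916, -0.1806] turn [0.0008, -0.0006, -0.0001]
```

>>> jog_arm(deltas=[[1, [0.1, 0.03, 0], [0, 0, 0]], [1, [0.2, 0.06, 0], [0, 0, 0]], [1, [0.28, 0.085, 0], [0, 0, 0]], [1, [0.303, 0.092, -0.05], [0, 0, 0]], [1, [0.303, 0.092, -0.1], [0, 0, 0]], [1, [0.303, 0.092, -0.15], [0, 0, 0]], [1, [0.303, 0.092, -0.18], [0, 0, 0]], [1, [0.303, 0.092, -0.18], [0, 0, 0]]])

```text
t: 27.07
tool_pos: [0.5778, -0.1932, 0.0487]
tool_rot: [-2.415, -2.002, 0.009]
contact_force: [-0.9, 0.5, -0.5]
opening: -0.0001
grip_force: 0.0
```

>>> jog_arm(deltas=[[1, [0, 0, -0.01], [0, 0, 0]], [1, [0, 0, -0.02], [0, 0, 0]], [1, [0, 0, -0.03], [0, 0, 0]], [1, [0, 0, -0.03], [0, 0, 0]]])

```text
t: 27.4
tool_pos: [0.5812, -0.1962, 0.0414]
tool_rot: [2.419, 2.0, -0.003]
contact_force: [-0.1, 0.8, 3.2]
opening: 0.0001
grip_force: 1.4
```

>>> jog_arm(deltas=[[1, [0, 0, -0.006], [0, 0, 0]], [1, [0, 0, -0.012], [0, 0, 0]], [1, [0, 0, -0.016], [0, 0, 0]], [1, [0, 0, -0.016], [0, 0, 0]]])

```text
t: 27.73
tool_pos: [0.5812, -0.1963, 0.0358]
tool_rot: [2.419, 2.0, -0.004]
contact_force: [-1.9, 2.5, 8.4]
opening: -0.0001
grip_force: 4.2
```

>>> jog_arm(deltas=[[1, [0, 0, -0.003], [0, 0, 0]], [1, [0, 0, -0.006], [0, 0, 0]], [1, [0, 0, -0.006], [0, 0, 0]]])

```text
t: 27.98
tool_pos: [0.5814, -0.1963, 0.0357]
tool_rot: [2.419, 2.001, -0.004]
contact_force: [-6.9, 3.8, 19.8]
opening: 0.0004
grip_force: 9.5
```

The key bottomed at 19.8 N (z 0.0357, stopped). Now I release it and retreat.

>>> jog_arm(deltas=[[1, [0, 0, 0.03], [0, 0, 0]], [1, [0, 0, 0.08], [0, 0, 0]], [1, [0, 0, 0.16], [0, 0, 0]], [1, [-0.1, -0.03, 0.22], [0, 0, 0]], [1, [-0.2, -0.06, 0.22], [0, 0, 0]], [1, [-0.3, -0.1, 0.22], [0, 0, 0]], [1, [-0.35, -0.15, 0.22], [0, 0, 0]], [1, [-0.35, -0.2, 0.22], [0, 0, 0]], [1, [-0.35, -0.2, 0.22], [0, 0, 0]], [1, [-0.35, -0.2, 0.22], [0, 0, 0]]])

```text
t: 28.82
tool_pos: [0.4399, -0.2764, 0.1195]
tool_rot: [2.422, 1.999, -0.005]
contact_force: [-0.4, 1.3, 0.8]
opening: 0.0
grip_force: 0.0
```

```bash
python3 - <<'E'
from brick import *
g=F([*W(-130,0,0)[:2],U[2]+np.pi/2])
for N in(("top",),("side",)):
    x,v=brick(g,N); d=x[:2]-g[:2]; c,s=np.cos(U[2]),np.sin(U[2])
    print(N,((c*d[0]+s*d[1])*1e3).round(1),((-s*d[0]+c*d[1])*1e3).round(1),"yaw",np.degrees(x[2]-g[2]).round(2))
q=np.arange(50,70,.5); im=ctrl.get_image("side")[:,:,::-1]; v=np.array([score(im,"side",t) for t in q]); print("lid",q[v.argmax()])
o=ctrl.get_obs(); print(o["tool_pos"],o["contact_force"],o["t"])
# bystanders: change vs start around tray, jar, weight in the top view
t0=cv2.imread("pics/top0.png").astype(int); t1=ctrl.get_image("top")[:,:,::-1].astype(int)
for k,(r,c) in dict(tray=(222,206),jar=(225,129),weight=(196,360)).items(): print(k,abs(t0-t1)[r-18:r+18,c-22:c+22].mean().round(2))
E
```

```text
('top',) -0.2 -0.9 yaw 0.62
('side',) -3.3 0.1 yaw -0.0
lid 60.0
[ 0.44066201 -0.27513431  0.11938791] [-0.52085232  0.8321     -0.64681262] 28.9667
tray 6.1
jar 5.35
weight 5.63
```

```bash
python3 -c "
from station import ctrl
print(ctrl.finish_job())"
```

```text
the job is handed in; nothing more can be done
None
```

I handed the job in at about 29 s: the lid measures 60°, the brick's long side was pressed hard against the front face and is centred within about 1 mm, the key was pressed until it bottomed and then released, and the tray, jar and weight look unmoved.

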